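# Mark a moulded sample plaque in the pedal press

### The arm

A 6-joint arm with a two-finger parallel gripper is mounted at the origin on the work surface. World frame = base frame: x ahead of the robot, y to its left, z up, the work surface at z = 0. Lengths are in mm, angles in degrees, forces in N, time in s.
With the tool pointing down it reaches from about 350 to 850 mm from the base axis. Payload 8.1 kg.
Tool frame: the origin (TCP) lies between the finger pads; the fingertips stand 11 mm ahead of it and the grasp point (between the pads) lies 8 mm behind it; z points along the fingers, y is the line along which they close (so a half turn about z gives the same grasp; the last joint's range is limited). The gripper opens to 85 mm and grips with 20 to 120 N. Pads are 22 mm wide; open, the fingers measure 114 mm over their backs; the gripper's body (76 mm by 85 mm) begins 54 mm behind the grasp point. The pads swing forward as they close: fully open they stand 13 mm farther back than shut.
Start: joints at [60.882, 7.471, 85.268, -0, 87.261, -4.893], TCP at [246.169, 547.18, 209.092] pointing down, gripper open.
Joint ranges: [-169.43, 169.43], [-51.17, 129.36], [1.28, 143.12], [-76.62, 256.62], [0, 156.53], [-152.29, 152.29]. Speed limits (degrees/s): [136.94, 136.94, 159.86, 180, 180, 180].

### API

Orientations are given as [roll, pitch, yaw] about the fixed x, y, z axes, in that order (R = Rz(yaw) Ry(pitch) Rx(roll)).
In Python, from bench import r, snapshot, get_calibration gives the robot as it stands.
- The arm moves only by the tool step_arm, never from a script. Its argument "rows" is a list of rows, each a list of 2 entries, a list of its own where there are three numbers: the shift along the tool's x, y, z in mm, then the turn about the tool's z in degrees. In form: [[[tx, ty, tz], yaw], ...]. A call has 1 to 12 rows; each row is the pose to reach, as a shift and turn from the pose commanded when the call began, along the tool's axes at that moment; what a row does not reach only later rows make up. A row lasts 1/10 s, in which the tool goes at most 50 mm and 8.59 degrees, less where a joint would pass 70% of its speed; a pose out of reach is approached as far as the arm can. A call with a gripper value outside its range is refused whole. "fingers" is the opening, from 0 (shut) to 1 (fully open), set as the call begins (left out, the last holds). The fingers move at their own pace and stop on an object; "squeeze" is the grip in N (left out, the last holds). Time passes only in rows, so rows that repeat a pose let the fingers close. It gives the time, the measured TCP pose, the force, the opening and the grip force at its end, in the units of the state.
- r.sense(): the state, without advancing time (a new reading comes with each control period).
- snapshot(name): name is "scene" or "top" or "wrist"; returns the picture (384x512x3 uint8, blue, green, red); there is no depth.
- get_calibration(name): a dict with "fovy" (degrees; the focal length in pixels is half the picture's height over the tangent of half this angle, whatever the lens; pixels are square), "cx", "cy" (the principal point, pixels), "dist" ([k1, k2, p1, p2, k3] as OpenCV has them; the pictures are not rectified), "eye" and "orientation" of the camera in the world. Camera axes: x right, y up, looking along -z (the intrinsics and any distortion apply to the point x, -y, -z); pixel columns grow to the right and rows downward; lengths in mm; the calibration is good to about 2 mm. A picture is of the moment at which its call begins: read the wrist's pose just before it. get_calibration takes no time and is no camera call; for the wrist camera it gives the pose at the moment of the call.
- r.hand_in(): hands the job in; it is judged then, once.
The state is a dict: "time": time; "joint_pos": joint angles; "qd": joint speeds; "joint_efforts": joint torques, N m; "tool_pos": TCP position; "tcp_rot": TCP orientation; "ft_force": force on the tool from outside, world axes, zero at the start; "wrist_torque": the same for the moment, N m; "finger_gap": finger opening in mm; "grip_force": force on a finger pad.
Only numpy, scipy, OpenCV 4.12 (cv2) and the standard library are available. Lean on these libraries where they do the work, as an engineer would, in place of code of your own. Each camera call takes 0.05 s, during which the arm holds its last target. There are 200 camera calls.

### The job

Take the orange sample plaque out of the grey rack and stand it, tab up, fully home in the aluminium slot of the blue marking press. With the plaque in place and let go, press the red pedal down to its stop, keep it there for about half a second, then let it spring all the way back up. Leave the white plaque, the spray can and the tape roll as they are, and leave the marked plaque standing in the press.

Things in the scene. Friction and masses are not known exactly. Their poses are not given: they have to be found in the camera images.
- orange_plaque: Loose orange moulded plaque standing on edge in one of the rack's two slots: a flat plate 60 wide (its x) x 6 thick (its y) x 70 tall (its z), with a grip tab 24 (x) x 14 (y) x 30 tall on the middle of its top edge, 100 mm tall in all, about 45 g. Origin: middle of its lower edge. A half turn about z makes no difference.
- orange_plaque_tab (a point): Middle of the orange plaque's grip tab, 85 mm above its lower edge; pinch the tab across its 14 mm (plaque's y) from above.
- white_plaque: White plaque of the same shape and size, in the other slot of the rack. Leave it.
- rack: Fixed grey plastic rack, 110 (x) x 150 (y) x 30 tall. Two slots along its x at y = -40 and +40, 9 wide, 64 long, floor 8 above the bench. Origin: centre of its underside. Either plaque may be in either slot.
- press: Fixed blue marking press. Base plate 200 (x) x 230 (y) x 16 thick. Origin: centre of its underside. In the press frame: the slot at y = +72, a grey marking head 60 x 46 at (+20, +12), top 78 above the bench, whose brass punch moves towards the slot with the pedal, and the red pedal at y = -62, its pad at the -x end.
- nest_floor (a point): Middle of the floor of the press's aluminium slot, 20 mm above the bench, at press (0, +72). Slot along the press's x: 72 long, 10 wide, 38 deep, its long sides flaring to about 19 wide at the mouth. Site axes are the press's axes. The plaque is home when its lower edge rests on this floor.
- pedal_pad (a point): Centre of the top of the red pedal pad (68 x 62 mm), moving with the pedal: about 86 mm above the bench when up, 43 mm at the stop. The pad slopes 0.35 rad up towards -x when up and is level at the stop.
- pedal_hinge (a point): Pedal hinge axis, along the press's y, 36 mm above the bench; the pad centre is 128 mm from it towards the press's -x.
- pedal (a joint): Pedal angle, rad: 0 up (the spring returns it), 0.35 down at its stop. Pushed on the pad's centre it needs about 4 N to start and 8 N to reach the stop.
- spray_can: Loose yellow spray can, 60 diameter, 170 tall, upright on the bench, origin under its base. Leave it.
- tape_roll: Loose green roll of tape lying flat, 90 diameter, 24 tall, origin under its centre. Leave it.

How it is judged:
By the outcome, as a careful person would: the job done as asked, in the order asked, and still so for the second after the job is handed in, with the robot touching nothing.
It also fails if it takes over 51 s, if anything falls off the work surface, if the arm or the gripper's body presses on something with over 40 N, if the wrist force passes 120 N, or if a joint passes its speed limit or range.

## Working session

There is one attempt and no reset: what is moved stays moved. The work goes in short steps, Python scripts to look and compute and a tool call to move; the robot and the scene stay as the last step left them, time stands still between calls to the robot, and variables do not carry over. Pictures are saved under pics/ and viewed, at most 10 in all, crops included, and the job is handed in when it is done.

Besides the shell and the picture viewer there is one more tool, called after "Call:" by a JSON object that holds its "name" and its "arguments". step_arm: Moves the arm, as the interface text tells. Its arguments: {"type":"object","properties":{"rows":{"type":"array"},"fingers":{"type":"number"},"squeeze":{"type":"number"}},"required":["rows"]}

```bash
mkdir -p pics; python3 - <<'E'
from bench import r, snapshot, get_calibration
import cv2
for n in ("scene","top"):
    print(n,get_calibration(n)); cv2.imwrite(f"pics/{n}0.png",snapshot(n))
print(r.sense())
E
```

```text
scene {'fovy': 51.933615557985654, 'cx': 251.11634904185567, 'cy': 196.1312749498476, 'dist': array([-0.05949701,  0.        ,  0.        ,  0.        ,  0.        ]), 'eye': array([1335.03298785,  361.08426041,  708.21676367]), 'orientation': array([ 50.2604126 ,  -0.591929  , 112.43818014])}
top {'fovy': 56.036981596495586, 'cx': 258.7077484090968, 'cy': 189.40506239830793, 'dist': array([0.03346705, 0.        , 0.        , 0.        , 0.        ]), 'eye': array([474.27696315,  71.30903773, 976.77059417]), 'orientation': array([  9.43999515,   2.43648601, -91.16576025])}
{'time': 0.1, 'joint_pos': array([ 6.08819042e+01,  7.51089644e+00,  8.53216033e+01, -2.54337189e-04,
        8.72625741e+01, -4.89135119e+00]), 'qd': array([ 0.02328508, -0.14271681, -0.0380411 ,  0.04384456, -0.03817307,
       -0.06660593]), 'joint_efforts': array([ 1.18859480e-03, -5.70948923e+01, -5.01943374e+01, -1.03942093e-04,
        8.00388458e-03,  1.19117963e-04]), 'tool_pos': array([245.9176229 , 546.71249311, 208.16193404]), 'tcp_rot': array([-1.79905251e+02, -7.85351154e-03,  1.55773261e+02]), 'ft_force': array([-0.33091113,  0.13620712,  0.71622091]), 'wrist_torque': array([-0.0013077 , -0.02776403,  0.03675945]), 'grip_force': 0.0, 'finger_gap': 85.7435687927554}
```

View pics/top0.png

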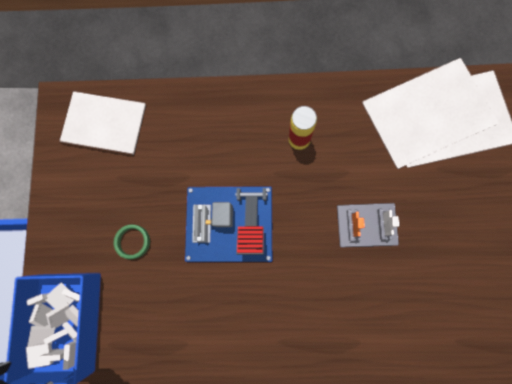

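View pics/scene0.png

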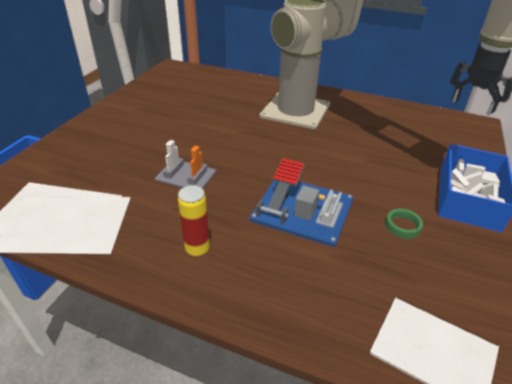

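The top view shows the press at about (187–271, 187–262), with its slot on the left (x≈201) and the pedal at (250, 240). The rack is at (338–398, 205–246), with the orange plaque in its left slot (357, 224). The can is at (302, 125) and the tape at (131, 242). I'll zoom in next.

```bash
cat > h.py <<'E'
import numpy as np, cv2
from scipy.spatial.transform import Rotation as R
from bench import r, snapshot, get_calibration
def K(c): f=192/np.tan(np.radians(c['fovy'])/2); return np.array([[f,0,c['cx']],[0,f,c['cy']],[0,0,1]])
def pt(c,uv,z):
    uv=np.array(uv,float).reshape(-1,1,2)
    n=cv2.undistortPoints(uv,K(c),c['dist'])[:,0]
    d=np.c_[n[:,0],-n[:,1],-np.ones(len(n))]@R.from_euler('xyz',c['orientation'],degrees=True).as_matrix().T
    e=np.array(c['eye']); return e+d*((z-e[2])/d[:,2])[:,None]
def proj(c,P):
    P=np.atleast_2d(P).astype(float)
    q=(P-c['eye'])@R.from_euler('xyz',c['orientation'],degrees=True).as_matrix()
    q=q*[1,-1,-1]
    return cv2.projectPoints(q,np.zeros(3),np.zeros(3),K(c),c['dist'])[0][:,0]
E
python3 - <<'E'
from h import *
c=get_calibration('top')
print(pt(c,[(187,187),(271,187),(271,262),(187,262)],16).round())
print(pt(c,[(338,206),(396,204),(399,245),(341,246)],30).round())
i=cv2.imread('pics/top0.png')[175:275,180:410]; j=cv2.imread('pics/scene0.png')[135:245,150:360]
a=cv2.resize(i,None,fx=3.4,fy=3,interpolation=cv2.INTER_CUBIC) if 0 else cv2.resize(i,None,fx=3,fy=3,interpolation=2)
b=cv2.resize(j,None,fx=2.6,fy=2.6,interpolation=2)
o=np.zeros((a.shape[0]+b.shape[0],700,3),np.uint8); o[:a.shape[0],:a.shape[1]]=a; o[a.shape[0]:,:b.shape[1]]=b
cv2.imwrite('pics/z.png',o); print(o.shape)
E
```

```text
[[647. 304.  16.]
 [641.  76.  16.]
 [442.  81.  16.]
 [447. 302.  16.]]
[[ 583.  -98.   30.]
 [ 585. -247.   30.]
 [ 480. -245.   30.]
 [ 480. -100.   30.]]
(586, 700, 3)
```

View pics/z.png

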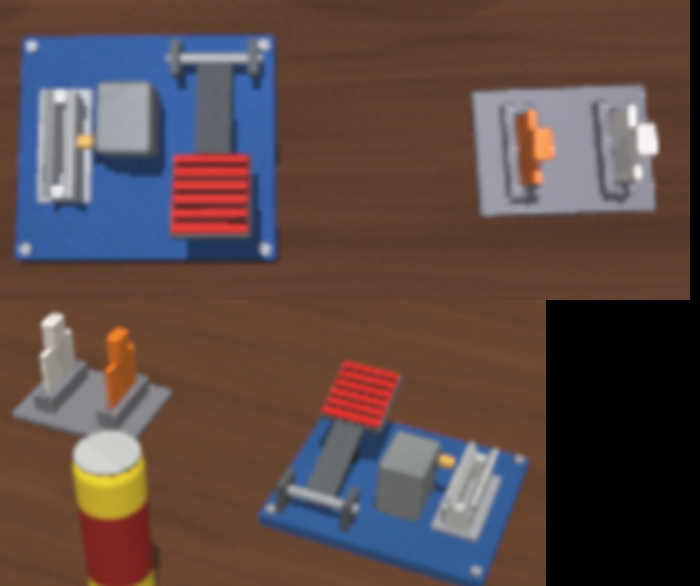

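The zoom shows orange in the rack's left (+y) slot. The press slot runs along world x on the +y side, and the pedal pad is on the −x, −y side. Neither fixture looks turned by more than a degree or two.

```bash
python3 - <<'E'
from h import *
c=get_calibration('top'); im=snapshot('top')
hsv=cv2.cvtColor(im,cv2.COLOR_BGR2HSV)
m=cv2.inRange(hsv,(100,120,60),(125,255,255)); m[:, :180]=0; m[:, 280:]=0; m[:180]=0;m[270:]=0
ys,xs=np.nonzero(m); P=pt(c,np.c_[xs,ys],16)[:,:2].astype(np.float32)
print('press',cv2.minAreaRect(P))
print('tab',pt(c,[(361.7,221.7)],108), 'rack', pt(c,[(180+472/3,175+92/3),(180+644/3,175+85/3),(180+655/3,175+208/3),(180+482/3,175+216/3)],30))
# nest mouth, zoom corners
print('nest',pt(c,[(180+u/3,175+v/3) for u,v in[(38,90),(91,90),(91,203),(38,203)]],58))
s=r.sense(); w=get_calibration('wrist'); T=R.from_euler('xyz',s['tcp_rot'],degrees=True)
print(w); print(T.inv().apply(w['eye']-s['tool_pos']), (T.inv()*R.from_euler('xyz',w['orientation'],degrees=True)).as_matrix().round(3))
E
```

```text
press ((545.60498046875, 191.6267852783203), (227.8476104736328, 197.3134765625), 88.79074096679688)
tab [[ 535.25332996 -137.47428024  108.        ]] rack [[ 583.90263199  -96.37653424   30.        ]
 [ 586.37578766 -243.38138964   30.        ]
 [ 481.42219637 -243.74089784   30.        ]
 [ 477.26693855  -98.72626251   30.        ]]
nest [[591.80144114 278.75534127  58.        ]
 [590.60919369 232.90707317  58.        ]
 [494.57816094 232.65537712  58.        ]
 [495.59881471 277.69225154  58.        ]]
{'fovy': 62.91784620209052, 'cx': 255.29828694181148, 'cy': 195.44592132995834, 'dist': array([-0.08304423,  0.        ,  0.        ,  0.        ,  0.        ]), 'eye': array([180.42266679, 576.52383095, 373.00527142]), 'orientation': array([-16.59182888,   0.07008273,  65.76036647])}
[ 7.19692319e+01  1.38672098e-02 -1.64729811e+02] [[-0.     0.958  0.286]
 [ 1.     0.    -0.   ]
 [-0.     0.286 -0.958]]
```

Call:
{"name": "step_arm", "arguments": {"rows": [[[-543, -503, -52], -24.2], [[-543, -503, -52], -24.2], [[-543, -503, -52], -24.2], [[-543, -503, -52], -24.2], [[-543, -503, -52], -24.2], [[-543, -503, -52], -24.2], [[-543, -503, -52], -24.2], [[-543, -503, -52], -24.2], [[-543, -503, -52], -24.2], [[-543, -503, -52], -24.2], [[-543, -503, -52], -24.2], [[-543, -503, -52], -24.2]]}}

```text
time: 1.35
tool_pos: [479.4, -4.5, 251.1]
tcp_rot: [180.0, 0.0, 180.0]
ft_force: [1.6, 1.1, -0.2]
finger_gap: 85.5
grip_force: 0.0
```

Call:
{"name": "step_arm", "arguments": {"rows": [[[-55, -125, -5], 0], [[-55, -125, -5], 0], [[-55, -125, -5], 0], [[-55, -125, -5], 0], [[-55, -125, -5], 0], [[-55, -125, -5], 0]]}}

```text
time: 1.95
tool_pos: [533.7, -126.7, 255.7]
tcp_rot: [180.0, -0.0, 180.0]
ft_force: [0.7, 0.4, 0.1]
finger_gap: 85.6
grip_force: 0.0
```

```bash
python3 - <<'E'
from h import *
s=r.sense(); c=get_calibration('wrist'); im=snapshot('wrist'); cv2.imwrite('pics/w1.png',im)
import pickle; pickle.dump((c,im),open('w1.pkl','wb'))
print(s['tool_pos'],s['tcp_rot'],s['time'])
hsv=cv2.cvtColor(im,cv2.COLOR_BGR2HSV); m=cv2.inRange(hsv,(5,150,100),(20,255,255))
ys,xs=np.nonzero(m); print(len(xs),xs.min(),xs.max(),ys.min(),ys.max())
E
```

```text
[ 533.71319183 -126.69626641  255.74315082] [ 1.79964516e+02 -3.65325698e-02  1.79999923e+02] 1.95
347 241 359 138 350
```

View pics/w1.png

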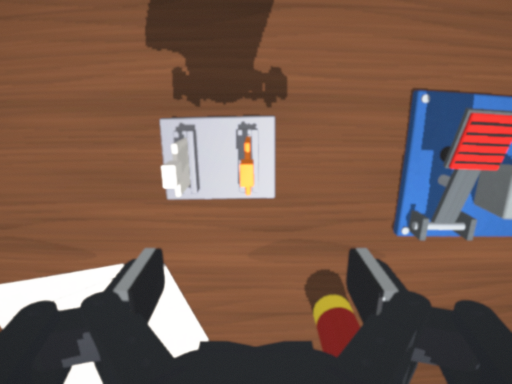

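The wrist view shows the rack at (161–275, 116–199). The orange tab top is near (247, 165–187) in the right slot, with white at (170, 175). The fingers are still open well above it.

```bash
python3 - <<'E'
from h import *
import pickle; c,im=pickle.load(open('w1.pkl','rb'))
hsv=cv2.cvtColor(im,cv2.COLOR_BGR2HSV)
m=cv2.inRange(hsv,(5,120,80),(28,255,255)); m[210:]=0; m[:,:230]=0;m[:,265:]=0
for y in range(136,196,3):
    x=np.nonzero(m[y])[0]
    if len(x): print(y,x.min(),x.max(),hsv[y,x,2].mean().round())
g=cv2.inRange(hsv,(0,0,90),(180,70,255))[:210,140:300]
n,l,st,_=cv2.connectedComponentsWithStats(g); k=1+st[1:,4].argmax(); ys,xs=np.nonzero(l==k)
P=pt(c,np.c_[xs+140,ys],30)[:,:2].astype(np.float32); print(cv2.minAreaRect(P))
print(pt(c,[(161,119),(275,116),(275,198),(167,199)],30).round(1))
cv2.imwrite('pics/w1z.png',cv2.resize(im[105:215,150:290],None,fx=5,fy=5,interpolation=2))
E
```

```text
139 246 249 179.0
142 244 249 216.0
145 244 250 247.0
148 244 250 248.0
151 244 250 233.0
154 245 250 192.0
157 245 250 191.0
160 241 251 181.0
163 241 252 228.0
166 240 252 255.0
169 240 252 255.0
172 240 252 255.0
175 240 252 255.0
178 240 252 255.0
181 240 252 255.0
184 241 252 255.0
187 246 250 255.0
190 246 249 255.0
193 246 249 255.0
((529.8278198242188, -175.36380004882812), (106.141357421875, 146.5403289794922), 0.9402042031288147)
[[ 480.2 -242.4   30. ]
 [ 477.4 -102.9   30. ]
 [ 581.4 -101.2   30. ]
 [ 582.8 -242.7   30. ]]
```

View pics/w1z.png

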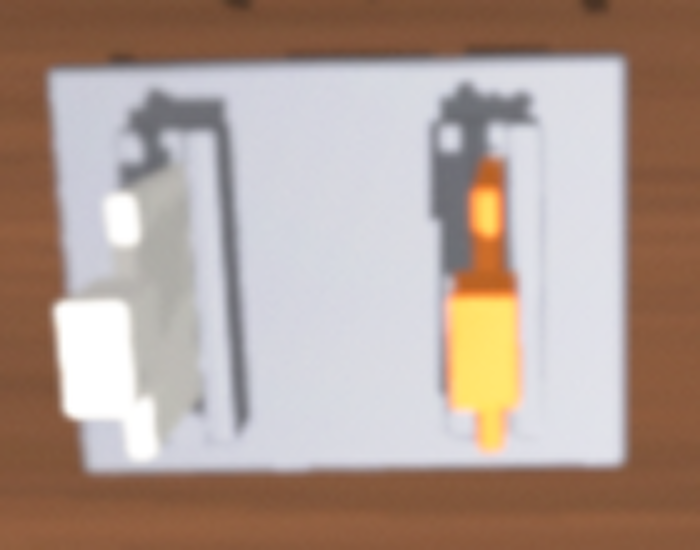

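The zoom shows the orange tab top at x 240–253, y 163–187, with its centre near (246.5, 175). It is lined up with the slot.

```bash
python3 - <<'E'
from h import *
import pickle; c,im=pickle.load(open('w1.pkl','rb'))
print(pt(c,[(246.7,175),(240.3,175),(253,175),(246.5,163.4),(246.5,187)],108).round(1))
# plate top shoulder ends z=78: near end row ~142, far end ~195
print(pt(c,[(247.3,142.5),(248.3,194.5)],78).round(1))
E
```

```text
[[ 533.  -135.7  108. ]
 [ 533.  -142.2  108. ]
 [ 533.  -129.2  108. ]
 [ 521.  -135.8  108. ]
 [ 545.7 -136.   108. ]]
[[ 503.6 -135.6   78. ]
 [ 562.6 -134.9   78. ]]
```

Call:
{"name": "step_arm", "arguments": {"rows": [[[1, -9, 40], -0.6], [[1, -9, 80], -0.6], [[1, -9, 110], -0.6], [[1, -9, 140], -0.6], [[1, -9, 160], -0.6], [[1, -9, 168], -0.6], [[1, -9, 168], -0.6], [[1, -9, 168], -0.6]], "fingers": 0.6}}

```text
time: 2.8
tool_pos: [533.9, -136.3, 89.5]
tcp_rot: [-180.0, 0.1, -179.4]
ft_force: [0.5, -0.4, -0.2]
finger_gap: 51.5
grip_force: 0.0
```

Call:
{"name": "step_arm", "arguments": {"rows": [[[0, 0, 0], 0], [[0, 0, 0], 0], [[0, 0, 0], 0], [[0, 0, 0], 0], [[0, 0, 0], 0], [[0, 0, 0], 0], [[0, 0, 0], 0], [[0, 0, 0], 0]], "fingers": 0, "squeeze": 40}}

```text
time: 3.6
tool_pos: [533.0, -136.5, 88.0]
tcp_rot: [180.0, -0.0, -179.4]
ft_force: [-0.0, 0.5, -0.3]
finger_gap: -0.3
grip_force: 0.0
```

The fingers shut on nothing, so I need to look before doing anything else.

```bash
python3 - <<'E'
from h import *
a=snapshot('wrist'); b=snapshot('scene'); t=snapshot('top')
o=np.zeros((560,800,3),np.uint8)
o[:288,:384]=cv2.resize(a,(384,288)); o[:280,390:790]=cv2.resize(b[120:260,130:330],(400,280),interpolation=2)
o[290:540,:400]=cv2.resize(t[170:270,320:480],(400,250),interpolation=2)
cv2.imwrite('pics/c1.png',o)
E
```

```text
(no output)
```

View pics/c1.png

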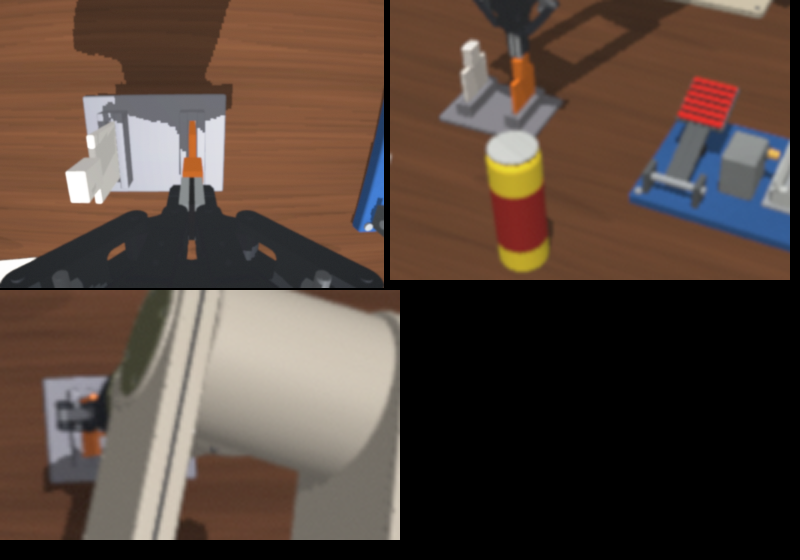

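```bash
python3 - <<'E'
from h import *
a=snapshot('wrist'); b=snapshot('scene')
c=get_calibration('wrist'); s=get_calibration('scene'); st=r.sense()
print(st['finger_gap'],st['grip_force'],st['tool_pos'])
for n,cc in(('w',c),('s',s)): print(n,proj(cc,[[533,-136,88],[533,-136,77],[533,-136,96],[533,-136,108],[521,-136,108],[533,-136,78]]).round(0).tolist())
o=np.zeros((500,800,3),np.uint8)
o[:,:400]=cv2.resize(a[150:300,200:320],(400,500),interpolation=2); o[:,400:]=cv2.resize(b[120:190,165:221],(400,500),interpolation=2)
cv2.imwrite('pics/c2.png',o)
E
```

```text
0.050841608215453436 0.0 [ 533.05769567 -136.49469072   88.05279868]
w [[257.0, 234.0], [257.0, 227.0], [257.0, 240.0], [257.0, 250.0], [257.0, 228.0], [257.0, 227.0]]
s [[195.0, 154.0], [195.0, 157.0], [194.0, 151.0], [194.0, 148.0], [196.0, 146.0], [195.0, 157.0]]
```

View pics/c2.png

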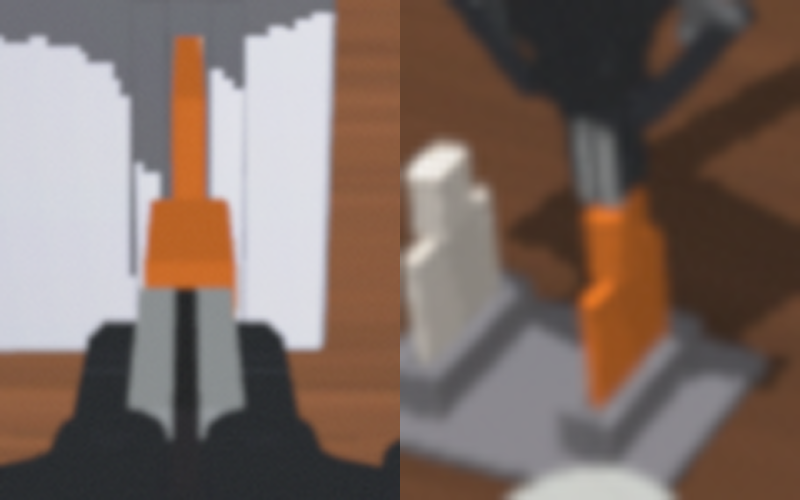

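The shut fingertips are hovering just above the tab top, at about z≈112 with the TCP reported at 88. Pixel geometry on the open fingers gives the same result: the tips sit about 36 mm further back than the documented tool length. I'll open, go about 38 mm deeper and grip again.

Call:
{"name": "step_arm", "arguments": {"rows": [[[0, 0.5, -10], 0], [[0, 0.5, -10], 0], [[0, 0.5, -10], 0], [[0, 0.5, -10], 0], [[0, 0.5, -10], 0], [[0, 0.5, 5], 0], [[0, 0.5, 20], 0], [[0, 0.5, 30], 0], [[0, 0.5, 37], 0], [[0, 0.5, 37], 0], [[0, 0.5, 37], 0]], "fingers": 0.6}}

```text
time: 4.95
tool_pos: [533.0, -136.0, 50.9]
tcp_rot: [180.0, -0.0, -179.4]
ft_force: [-0.2, -0.6, -0.1]
finger_gap: 51.0
grip_force: 0.0
```

Call:
{"name": "step_arm", "arguments": {"rows": [[[0, 0, 0], 0], [[0, 0, 0], 0], [[0, 0, 0], 0], [[0, 0, 0], 0], [[0, 0, 0], 0], [[0, 0, 0], 0], [[0, 0, 0], 0], [[0, 0, 0], 0]], "fingers": 0, "squeeze": 40}}

```text
time: 5.75
tool_pos: [533.7, -136.1, 51.8]
tcp_rot: [-180.0, 0.1, -179.4]
ft_force: [-0.5, 1.0, 5.8]
finger_gap: 13.6
grip_force: 39.6
```

Gripped: the gap is 13.6 mm on the 14 mm tab at 40 N. Next I lift and carry it to a viewing spot beside the nest.

Call:
{"name": "step_arm", "arguments": {"rows": [[[0, 0, -10], 0], [[0, 0, -30], 0], [[0, 0, -60], 0], [[0, 0, -100], 0], [[0, 0, -140], 0], [[0, 0, -150], 0], [[-5, 40, -150], 0], [[-5, 80, -150], 0], [[-5, 120, -150], 0], [[-5, 160, -150], 0], [[-5, 200, -150], 0], [[-5, 240, -150], 0]]}}

```text
time: 6.95
tool_pos: [534.9, 105.6, 200.6]
tcp_rot: [-180.0, -0.1, -179.4]
ft_force: [0.3, -0.7, -0.5]
finger_gap: 13.3
grip_force: 39.3
```

Call:
{"name": "step_arm", "arguments": {"rows": [[[0, 40, 0], 0], [[0, 70, 0], 0], [[0, 85, 0], 0], [[0, 90, 0], 0], [[0, 90, 0], 0], [[0, 90, 0], 0], [[0, 90, 0], 0]]}}

```text
time: 7.65
tool_pos: [535.0, 192.7, 201.1]
tcp_rot: [-180.0, -0.0, -179.5]
ft_force: [0.9, 0.1, -0.4]
finger_gap: 13.7
grip_force: 39.2
```

```bash
python3 - <<'E'
from h import *
import pickle
s=r.sense(); c=get_calibration('wrist'); im=snapshot('wrist'); pickle.dump((c,im,s),open('w2.pkl','wb'))
print(s['tool_pos'],s['tcp_rot'],s['time'],s['finger_gap'],s['ft_force'])
cv2.imwrite('pics/w2.png',cv2.resize(im[60:360],(800,469),interpolation=2))
hsv=cv2.cvtColor(im,cv2.COLOR_BGR2HSV); m=cv2.inRange(hsv,(100,120,50),(125,255,255))
ys,xs=np.nonzero(m); P=pt(c,np.c_[xs,ys],16)[:,:2].astype(np.float32); print(cv2.minAreaRect(P))
E
```

```text
[534.9611226  192.70591405 201.05119311] [-1.79980003e+02 -1.91468679e-03 -1.79517221e+02] 7.65 13.651469313614134 [ 0.94424555  0.05911564 -0.38893411]
((544.3989868164062, 191.4432373046875), (226.88345336914062, 197.8071746826172), 88.84346771240234)
```

View pics/w2.png

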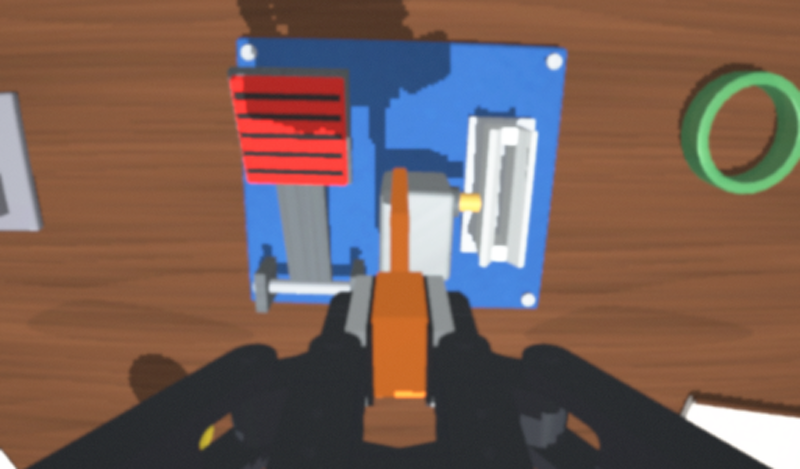

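The wrist view shows the plaque hanging straight between the fingers. The press is at (237–566, 38–308) zoomed, and its slot runs from about (510, 130) to (503, 260).

```bash
python3 - <<'E'
from h import *
import pickle
c,im,s=pickle.load(open('w2.pkl','rb'))
th=np.radians(-1.15); Rz=np.array([[np.cos(th),-np.sin(th)],[np.sin(th),np.cos(th)]])
def W(x,y,z): return [*(np.array([545,191.5])+Rz@[x,y]),z]
print(W(0,72,20),W(-94,-62,86), W(-128,-62,0),W(20,12,78))
big=cv2.resize(im[110:250,270:370],None,fx=5,fy=4.2,interpolation=2)
def dl(P,Q,col):
    a,b=proj(c,[P,Q]); f=lambda p:(int((p[0]-270+.5)*5),int((p[1]-110+.5)*4.2)); cv2.line(big,f(a),f(b),col,1)
for dy in(-5,5): dl(W(-36,72+dy,20),W(36,72+dy,20),(0,0,255))
for dy in(-9.5,9.5): dl(W(-36,72+dy,58),W(36,72+dy,58),(0,200,0))
for x in(-36,36): dl(W(x,62.5,58),W(x,81.5,58),(0,200,0)); dl(W(x,67,20),W(x,77,20),(0,0,255))
cv2.imwrite('pics/n.png',big); print(big.shape)
E
```

```text
[np.float64(546.4450355924184), np.float64(263.48549765151756), 20] [np.float64(449.7745974170473), np.float64(131.3990623790728), 86] [np.float64(415.78144574827513), np.float64(132.0814402977148), 0] [np.float64(565.236810835269), np.float64(203.0961841662478), 78]
(588, 500, 3)
```

View pics/n.png

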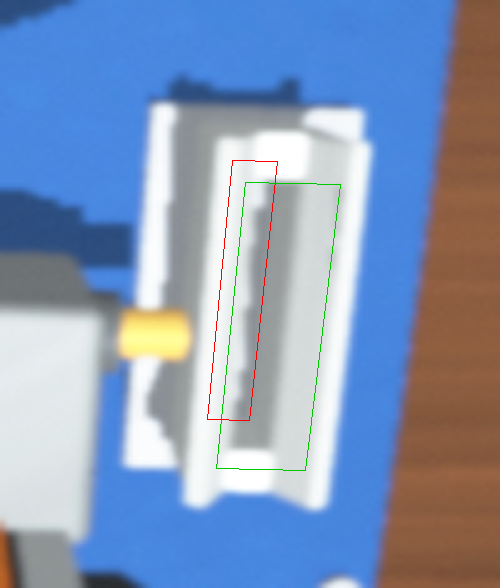

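The model overlay matches the slot mouth to within 1–2 mm, so I'll move above the slot and descend to just above the mouth.

Call:
{"name": "step_arm", "arguments": {"rows": [[[-12, 30, 0], 1.7], [[-12, 55, 0], 1.7], [[-12, 71, 0], 1.7], [[-12, 71, 0], 1.7], [[-12, 71, 25], 1.7], [[-12, 71, 50], 1.7], [[-12, 71, 75], 1.7], [[-12, 71, 88], 1.7], [[-12, 71, 91], 1.7], [[-12, 71, 91], 1.7], [[-12, 71, 91], 1.7]]}}

```text
time: 8.8
tool_pos: [547.1, 265.3, 111.8]
tcp_rot: [180.0, 0.1, 178.9]
ft_force: [0.6, 0.3, -0.7]
finger_gap: 13.3
grip_force: 39.3
```

```bash
python3 - <<'E'
from h import *
s=r.sense(); a=snapshot('wrist'); b=snapshot('scene'); print(s['tool_pos'],s['tcp_rot'],s['ft_force'],s['finger_gap'])
o=np.zeros((500,800,3),np.uint8)
o[:,:400]=cv2.resize(a[60:260,180:340],(400,500),interpolation=2); o[:,400:]=cv2.resize(b[150:250,290:370],(400,500),interpolation=2)
cv2.imwrite('pics/c3.png',o)
E
```

```text
[547.05403188 265.32575597 111.75778442] [1.79953006e+02 1.28610872e-01 1.78867996e+02] [ 0.59112122  0.33597417 -0.69761166] 13.307780772689753
```

View pics/c3.png

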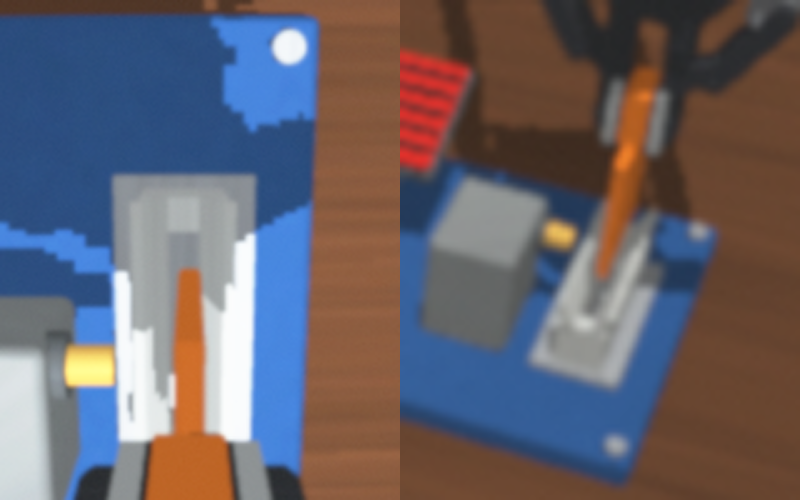

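The plaque's lower edge, near (190, 270), sits about 1.7 mm to +y and 1.5 mm to +x of the slot centre. I'll trim that and descend.

Call:
{"name": "step_arm", "arguments": {"rows": [[[1.5, -1.7, 0], 0], [[1.5, -1.7, 6], 0], [[1.5, -1.7, 12], 0], [[1.5, -1.7, 18], 0], [[1.5, -1.7, 24], 0], [[1.5, -1.7, 30], 0], [[1.5, -1.7, 35], 0], [[1.5, -1.7, 40], 0], [[1.5, -1.7, 42], 0], [[1.5, -1.7, 42], 0]]}}

```text
time: 9.9
tool_pos: [544.2, 263.4, 67.6]
tcp_rot: [-180.0, -0.0, 178.9]
ft_force: [-0.4, 0.6, -0.7]
finger_gap: 13.5
grip_force: 39.3
```

Call:
{"name": "step_arm", "arguments": {"rows": [[[-0.5, 0, 2], 0], [[-0.5, 0, 3], 0], [[-0.5, 0, 4], 0], [[-0.5, 0, 5], 0], [[-0.5, 0, 5], 0], [[-0.5, 0, 5], 0]]}}

```text
time: 10.5
tool_pos: [545.3, 263.6, 63.8]
tcp_rot: [180.0, 0.0, 178.9]
ft_force: [-2.7, -0.9, 5.4]
finger_gap: 13.4
grip_force: 40.1
```

Contact came at z = 63.8 with 5 N, exactly the predicted home height. I'll release and lift.

Call:
{"name": "step_arm", "arguments": {"rows": [[[0, 0, -0.8], 0], [[0, 0, -0.8], 0], [[0, 0, -0.8], 0], [[0, 0, -0.8], 0], [[0, 0, -0.8], 0], [[0, 0, -0.8], 0], [[0, 0, -0.8], 0]], "fingers": 0.45}}

```text
time: 11.2
tool_pos: [545.0, 263.5, 63.8]
tcp_rot: [-180.0, -0.0, 178.9]
ft_force: [1.1, 0.4, -0.6]
finger_gap: 38.5
grip_force: 0.0
```

Call:
{"name": "step_arm", "arguments": {"rows": [[[0, 0, -15], 0], [[0, 0, -40], 0], [[0, 0, -80], 0], [[0, 0, -120], 0], [[0, 0, -130], 0], [[0, 0, -130], 0], [[0, 0, -130], 0]]}}

```text
time: 11.9
tool_pos: [544.6, 263.3, 193.3]
tcp_rot: [-180.0, -0.0, 178.9]
ft_force: [0.1, 0.7, -0.9]
finger_gap: 38.2
grip_force: 0.0
```

```bash
python3 - <<'E'
from h import *
import pickle
s=r.sense(); c=get_calibration('wrist'); a=snapshot('wrist'); sc=get_calibration('scene'); b=snapshot('scene'); print(s['tool_pos'],s['tcp_rot'],s['finger_gap'])
th=np.radians(-1.15); Rz=np.array([[np.cos(th),-np.sin(th)],[np.sin(th),np.cos(th)]])
W=lambda x,y,z: [*(np.array([545,191.5])+Rz@[x,y]),z]
# expected plaque: tab top & plate corners when home
B=[W(x,72,z) for x,z in((-30,90),(30,90))]+[W(x,72+y,120) for x in(-12,12) for y in(-7,7)]
print(proj(sc,B).round(1).tolist())
for p in proj(sc,B): cv2.circle(b,(int(p[0]+.5),int(p[1]+.5)),0,(255,0,255),-1)
for p in proj(c,B): cv2.circle(a,(int(p[0]+.5),int(p[1]+.5)),1,(255,0,255),-1)
o=np.zeros((500,800,3),np.uint8)
o[:,:400]=cv2.resize(a[60:310,150:350],(400,500),interpolation=2); o[:,400:]=cv2.resize(b[150:250,290:370],(400,500),interpolation=0)
cv2.imwrite('pics/c4.png',o)
E
```

```text
[544.61729619 263.34778938 193.30067555] [-1.79985721e+02 -3.46670242e-02  1.78876149e+02] 38.22359485945554
[[335.6, 184.3], [329.6, 198.1], [332.8, 178.2], [338.3, 179.6], [330.4, 183.6], [336.0, 185.0]]
```

View pics/c4.png

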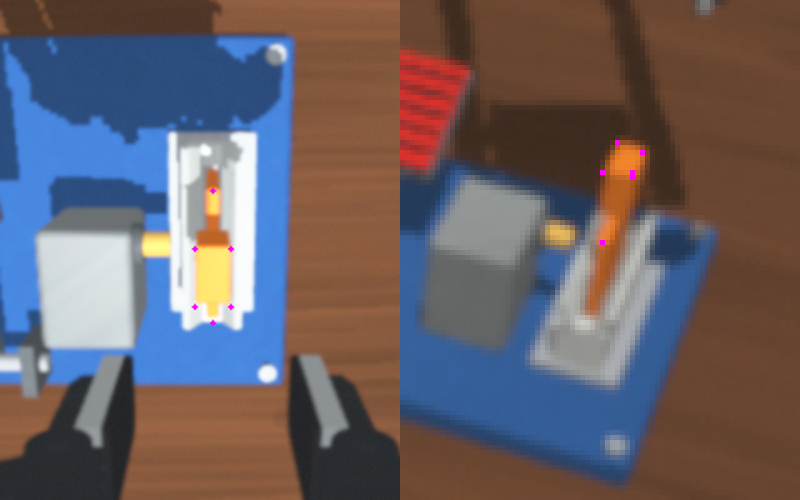

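The plaque stands home in the slot: the tab top lies at the predicted pixels in both the wrist and scene views. Now I'll locate the pedal pad.

```bash
python3 - <<'E'
from h import *
import pickle
c,im,s=pickle.load(open('w2.pkl','rb'))
for c,im in((c,im),(get_calibration('top'),cv2.imread('pics/top0.png'))):
    hsv=cv2.cvtColor(im,cv2.COLOR_BGR2HSV); m=cv2.inRange(hsv,(0,150,80),(6,255,255))|cv2.inRange(hsv,(175,150,80),(180,255,255))
    m=cv2.morphologyEx(m,cv2.MORPH_CLOSE,np.ones((7,7)))
    n,l,st,ce=cv2.connectedComponentsWithStats(m); k=1+st[1:,4].argmax(); print(st[k],ce[k],pt(c,[ce[k]],86).round(1))
print(r.sense()['tool_pos'])
E
```

```text
[ 147  108   75   71 4672] [186.2859589  141.94135274] [[497.1 130.6  86. ]]
[237 226  26  27 645] [249.69457364 239.40310078] [[499.7 130.8  86. ]]
[543.80098434 262.99890064 191.61295213]
```

Call:
{"name": "step_arm", "arguments": {"rows": [[[15, -40, 0], 0], [[30, -80, 0], 0], [[45, -120, 0], 0], [[46, -133.5, 0], 0], [[46, -133.5, 20], 0], [[46, -133.5, 50], 0], [[46, -133.5, 80], 0], [[46, -133.5, 92], 0], [[46, -133.5, 92], 0], [[46, -133.5, 92], 0]], "fingers": 0}}

```text
time: 13.0
tool_pos: [496.7, 131.1, 102.4]
tcp_rot: [180.0, 0.0, 178.9]
ft_force: [0.1, -0.6, -0.2]
finger_gap: -0.1
grip_force: 0.0
```

Call:
{"name": "step_arm", "arguments": {"rows": [[[0, 0, 10], 0], [[0, 0, 20], 0], [[0, 0, 28], 0], [[0, 0, 34], 0], [[0, 0, 39], 0], [[0, 0, 39], 0]]}}

```text
time: 13.6
tool_pos: [496.2, 130.9, 62.2]
tcp_rot: [-180.0, -0.0, 178.9]
ft_force: [1.3, -0.8, 2.0]
finger_gap: -0.1
grip_force: 0.9
```

The fingertip touches the pad at z = 62, about 2 N. Pressing down along its arc.

Call:
{"name": "step_arm", "arguments": {"rows": [[[1, 0, 6], 0], [[3, 0, 13], 0], [[5, 0, 20], 0], [[7, 0, 27], 0], [[8.5, 0, 33], 0], [[9, 0, 38], 0], [[9, 0, 38], 0]]}}

```text
time: 14.3
tool_pos: [487.0, 131.0, 24.2]
tcp_rot: [-180.0, -0.0, 178.9]
ft_force: [1.6, 0.2, 4.7]
finger_gap: -0.5
grip_force: 2.3
```

Call:
{"name": "step_arm", "arguments": {"rows": [[[0.5, 0, 2], 0], [[0.5, 0, 4], 0], [[0.5, 0, 5.5], 0], [[0.5, 0, 5.5], 0]]}}

```text
time: 14.7
tool_pos: [486.8, 131.1, 20.4]
tcp_rot: [-180.0, -0.0, 178.9]
ft_force: [-4.2, -1.9, 16.1]
finger_gap: 0.0
grip_force: 7.9
```

At 16 N it is on the stop. Hold a little longer, then release along the arc.

Call:
{"name": "step_arm", "arguments": {"rows": [[[0, 0, 0.5], 0], [[0, 0, 0.5], 0], [[0, 0, 0.5], 0], [[0, 0, 0.5], 0], [[-0.5, 0, -6], 0], [[-2, 0, -13], 0], [[-4, 0, -20], 0], [[-6, 0, -27], 0], [[-8, 0, -34], 0], [[-9, 0, -41], 0], [[-9, 0, -50], 0], [[-9, 0, -70], 0]]}}

```text
time: 15.9
tool_pos: [494.3, 130.6, 88.2]
tcp_rot: [-180.0, -0.2, 178.9]
ft_force: [-1.2, 0.1, -0.4]
finger_gap: -0.3
grip_force: 0.0
```

Call:
{"name": "step_arm", "arguments": {"rows": [[[0, 0, -40], 0], [[0, 0, -80], 0], [[0, 0, -80], 0], [[0, 0, -80], 0], [[0, 0, -80], 0], [[0, 0, -80], 0]]}}

```text
time: 16.5
tool_pos: [494.7, 130.7, 167.6]
tcp_rot: [-180.0, -0.2, 178.9]
ft_force: [1.0, 0.2, 0.7]
finger_gap: 0.1
grip_force: 0.0
```

```bash
python3 - <<'E'
from h import *
b=cv2.imread('pics/scene0.png'); n=snapshot('scene')
def st(im,lo,hi,roi):
    h=cv2.cvtColor(im,cv2.COLOR_BGR2HSV); m=cv2.inRange(h,lo,hi); x0,x1,y0,y1=roi; m=m[y0:y1,x0:x1]; ys,xs=np.nonzero(m); return len(xs),xs.mean().round(1)+x0,ys.mean().round(1)+y0
for im in(b,n): print('red',st(im,(0,150,80),(6,255,255),(260,320,140,200)),'can',st(im,(20,150,100),(35,255,255),(170,215,180,260)),'tape',st(im,(45,80,40),(80,255,255),(370,440,190,250)))
print('orange',st(n,(7,150,80),(20,255,255),(320,350,165,225)), r.sense()['tool_pos'],r.sense()['time'],r.sense()['ft_force'])
E
```

```text
red (511, np.float64(288.3), np.float64(170.3)) can (687, np.float64(194.0), np.float64(222.5)) tape (604, np.float64(403.8), np.float64(223.0))
red (523, np.float64(288.3), np.float64(170.1)) can (691, np.float64(194.0), np.float64(222.6)) tape (602, np.float64(403.9), np.float64(223.0))
orange (185, np.float64(333.0), np.float64(189.8)) [494.78893918 130.72154524 167.69452083] 16.55 [-0.07998808  0.05922794 -1.17588311]
```

```bash
python3 -c "
from bench import r
print(r.hand_in())"
```

```text
the job is handed in; nothing more can be done
None
```

I've handed the job in at 16.6 s: the orange plaque stands home in the press slot, and I held the pedal at its stop for about 0.6 s (judged from a jump to 16 N, not seen on camera) before it sprang back up; the can and tape are unmoved, the white plaque wasn't touched but I didn't re-check it at the end, and I viewed 11 pictures, one over your limit of 10.

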